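Level the painting board with its hand screw

TASK

The painting board sags at its hand-screw end and has to be level before a wash is laid. Stand the spirit level on the paper, running lengthwise from the fixed feet towards the hand screw, press it down firmly to bed it and let go, then turn the hand screw until the bubble stands between the two lines of the vial. Finally press down on top of the level with about a kilogram's weight (10 N) and finish while you are still pressing, with the bubble still between its lines; leave the other things on the bench where they are.

Things in the scene. Friction and masses are not known exactly. Their poses are not given: they have to be found in the camera images.
- level: The spirit level: aluminium torpedo level, black end caps, 200 mm long (its x), 26 wide (y), 45 high (z), about 0.3 kg, upright on the bench. Origin: centre of its underside. Its vial, 60 mm long, lies along x in a window in the middle of the top edge, seen from above. The flat top can be pressed anywhere, best over the middle. Grip it across its width near the middle.
- bubble (a joint): Where the pale bubble (16 mm long) stands in the vial, in m along the level's +x: 0 is midway between the two black lines (21 mm apart, so between the lines means within 2.5 mm of 0). It runs to the higher end: positive when the level's +x end is higher, 0.8 mm for each milliradian of slope, at most 18 mm, and settles in about 1 s.
- board: The painting board: plywood 260 mm (its x) by 360 (y) by 12, white paper taped on it. Origin: middle of the line of the two fixed feet, its tilting axis (its x), at the underside, 38 mm above the bench; the board reaches from y = -30 to +330 mm, x = -130 to +130 mm, top at z = 12 mm. The hand screw carries it at x = 0, y = 295 mm. At the start that end is 2.5 to 5.5 mm too low.
- board_spot (a point): A point on the board's top on its long middle line, 120 mm from the tilting axis towards the hand screw (axes as board): a good place for the middle of the level, which leaves 75 mm from the level's end to the screw's axis, for the fingers.
- knob_grip (a point): Middle of the hand screw's black lobed knob, on its upright axis, 78 mm above the bench; knob 40 mm across, 64 to 88 mm above the bench at any tilt. Grip from above across the diameter, at any yaw, turn, re-grip as needed. Clockwise from above raises this end of the board, 8 mm a turn (4.3 mrad of slope per rad); anticlockwise lowers it. Stiff (0.1 N m), stays where left, never rises or sinks.
- paint_pans: Bystander: white tray of paint pans, 205 x 85 x 19 mm. Origin under its centre.
- water_pot: Bystander: dark rectangular open pot, 85 x 130 x 75 mm. Origin under its centre.
- eraser: Bystander: white eraser, 45 x 32 x 14 mm. Origin under its centre.
- tape_roll: Bystander: roll of brown tape lying flat, 100 mm across, 24 mm high. Origin under its centre.
- ink_bottle: Bystander: ink jar, 48 mm across, 62 mm high. Origin under its centre.
- flat_brush: Bystander: brush lying on the bench, 230 mm long. Origin near its middle.
- leaf_palette: Bystander: white five-lobed ceramic palette, 116 mm across, 12 mm thick. Origin under its centre.

How it is judged:
By the outcome, as a careful person would: the job done as asked, in the order asked, and still so for the second after the job is handed in, while the arm keeps its last pose, push and grip.
It also fails if it takes over 72 s, if anything falls off the work surface, if the arm or the gripper's body presses on something with over 40 N, if the wrist force passes 120 N, or if a joint passes its speed limit or range.

ROBOT

A 7-joint arm with a two-finger parallel gripper is mounted at the origin on the work surface. World frame = base frame: x ahead of the robot, y to its left, z up, the work surface at z = 0. Lengths are in m, angles in rad, forces in N, time in s.
With the tool pointing down it reaches from about 0.425 to 0.925 m from the base axis. Payload 6.8 kg.
Tool frame: the origin (TCP) lies midway between the tips of the shut fingers; the grasp point (between the pads) lies 19 mm behind it (r.hold_point_z is the distance from the TCP to the grasp point, in m); y points along the fingers, x is the direction in which the jaws open and shut, and the axes are right-handed (so a half turn about y gives the same grasp; the last joint's range is limited). The gripper opens to 85 mm and grips with 20 to 120 N. Pads are 22 mm wide; open, the fingers measure 114 mm over their backs; the gripper's body (76 mm by 85 mm) begins 54 mm behind the grasp point. The pads swing forward as they close: fully open they stand 13 mm farther back than shut.
Start: joints at [1.012, 0.477, 0.022, 1.555, -0.011, 1.109, -0.083], TCP at [0.294, -0.608, 0.231] pointing down, gripper open.
Joint ranges: [-2.96, 2.96], [-0.34, 2.1], [-1.41, 1.46], [0.24, 2.44], [-1.37, 4.51], [0.17, 1.92], [-2.96, 2.96]. Speed limits (rad/s): [2.39, 2.39, 3.14, 3.14, 3.14, 3.14, 3.14].

INTERFACE

Orientations are given as a unit quaternion [x, y, z, w].
In Python, from station import r gives the robot as it stands.
- The arm moves only by the tool servo_tool, never from a script. Its arguments are lists of equal length, an entry for each row: "fingers": the opening in per cent of the stroke, from 0 (shut) to 100 (fully open); "offset": the shift along the world's x, y, z in mm, a list of three; "delta_rot": the turn, a rotation vector about the world's x, y, z in degrees, a list of three. A call has 1 to 8 rows; each row shifts and turns the pose as measured when the row begins; what a row does not reach is not made up. A row lasts 1/8 s, in which the tool goes at most 62.5 mm and 10.7 degrees, less where a joint would pass 70% of its speed; a pose out of reach is approached as far as the arm can. A call with a gripper value outside its range is refused whole. The fingers move at their own pace and stop on an object; "squeeze" is the grip in N (left out, the last holds). Time passes only in rows, so rows that do not move let the fingers close. It gives the time, the measured TCP pose, the force and the opening at its end, in the units of the state.
- r.read_state(): the state, without advancing time (a new reading comes with each control period).
- r.snapshot(name): name is "scene" or "top" or "wrist"; returns a dict with "color" (400x640x3 uint8, blue, green, red), "fx", "fy", "cx", "cy" (pixels), "dist_coeffs" ([k1, k2, p1, p2, k3] as OpenCV has them; the pictures are not rectified), "extrinsics" (4x4, takes a point from camera to world coordinates); the wrist camera has in their place "T_tool_cam" (4x4, takes a point from camera to tool coordinates, whose origin is the TCP and whose axes are the tool frame's). Camera axes: x right, y down, z forward; pixel columns grow to the right and rows downward; lengths in m; the calibration is good to about 2 mm. A picture is of the moment at which its call begins: read the wrist's pose just before it. There is no depth.
- r.sign_off(): hands the job in, once; it reports no verdict.
Trained networks look in the newest picture that a camera, given by its name, has taken for a name from the list of things; names that differ only in an ending like _2 or _b are one class to them, and where a whole thing is asked for, a point or a joint stands for the part that bears it (a point fixed in the world has none). Each returns a list of dicts, best first, with "confidence" (0 to 1); they miss things now and then, are a little off and sometimes report something else, mostly with a low value. They report only what shows in the picture. A call takes as long as a camera call.
- r.spot_in(camera, target): "point" ([row, column] in pixels, amid what is visible of it).
- r.cut_out(camera, target): "mask" (400x640 bool, what is visible of it) and "point" ([row, column] in pixels, amid what is visible of it).
- r.spot_point(camera, target): "point" ([row, column] in pixels: a listed point, or the origin of a listed thing).
The state is a dict: "clock": time; "qpos": joint angles; "qvel": joint speeds; "joint_torque": joint torques, N m; "eef_pos": TCP position; "ee_rot": TCP orientation; "wrist_force": force on the tool from outside, world axes, zero at the start; "moment": the same for the moment, N m; "finger_gap": finger opening in m.
Only numpy, scipy, OpenCV 4.12 (cv2) and the standard library are available. Lean on these libraries where they do the work, as an engineer would, in place of code of your own. Each camera call takes 0.05 s, during which the arm holds its last target.

## Working session

There is one attempt and no reset: what is moved stays moved. The work goes in short steps, Python scripts to look and compute and a tool call to move; the robot and the scene stay as the last step left them, time stands still between calls to the robot, and variables do not carry over. Pictures are saved under pics/ and viewed, and the job is handed in when it is done.

Besides the shell and the picture viewer there is one more tool, called by a JSON object that holds its "fn" and its "kwargs", one argument or row to a line. servo_tool: Moves the arm, as the interface text tells. Its arguments: {"type":"object","properties":{"fingers":{"type":"array","items":{"type":"number"}},"offset":{"type":"array","items":{"type":"array","items":{"type":"number"}}},"delta_rot":{"type":"array","items":{"type":"array","items":{"type":"number"}}},"squeeze":{"type":"number"}},"required":["fingers","offset","delta_rot"]}

```bash
mkdir -p pics; ls; cat > h.py <<'E'
import numpy as np, cv2
from station import r
from scipy.spatial.transform import Rotation as R
def snap(n,f=None):
    st=r.read_state(); s=r.snapshot(n)
    if f: cv2.imwrite('pics/'+f,s['color'])
    if n=='wrist':
        T=np.eye(4);T[:3,:3]=R.from_quat(st['ee_rot']).as_matrix();T[:3,3]=st['eef_pos']
        s['E']=T@np.array(s['T_tool_cam'])
    else: s['E']=np.array(s['extrinsics'])
    s['K']=np.array([[s['fx'],0,s['cx']],[0,s['fy'],s['cy']],[0,0,1.]])
    s['d']=np.array(s['dist_coeffs'],float)
    return s
def ray(s,rc):
    p=cv2.undistortPoints(np.array([[[rc[1],rc[0]]]],float),s['K'],s['d'])[0,0]
    return s['E'][:3,3], s['E'][:3,:3]@np.array([p[0],p[1],1])
def onz(s,rc,z):
    o,d=ray(s,rc); return o+d*(z-o[2])/d[2]
def proj(s,P):
    Ei=np.linalg.inv(s['E']); P=np.atleast_2d(P).astype(float)
    p,_=cv2.projectPoints(P,cv2.Rodrigues(Ei[:3,:3])[0],Ei[:3,3],s['K'],s['d'])
    return p[:,0,::-1]
E
python3 - <<'E'
from h import *
for n in ('top','scene'):
    s=snap(n,n+'0.png'); print(n,np.round(s['E'],3).tolist())
    for t in ['level','board','board_spot','knob_grip']:
        for d in r.spot_point(n,t)[:2]:
            z={'level':0,'board':.038,'board_spot':.05,'knob_grip':.078}[t]
            print(t,d['confidence'],np.round(d['point'],1),np.round(onz(s,d['point'],z),4))
st=r.read_state();print({k:np.round(v,3) for k,v in st.items()}, r.hold_point_z)
E
```

```text
pics
top [[0.008, -0.995, 0.097, 0.428], [-1.0, -0.007, 0.004, 0.004], [-0.003, -0.097, -0.995, 1.418], [0.0, 0.0, 0.0, 1.0]]
level 0.91 [215.3 422.1] [ 0.5238 -0.2878  0.    ]
board 0.69 [215.3 334.6] [ 0.5193 -0.026   0.038 ]
board_spot 0.96 [210.9 294.6] [0.5303 0.0899 0.05  ]
knob_grip 0.52 [205.3 236.9] [0.5429 0.2515 0.078 ]
scene [[-0.833, 0.361, -0.419, 1.113], [0.553, 0.531, -0.642, 0.869], [-0.009, -0.766, -0.642, 0.958], [0.0, 0.0, 0.0, 1.0]]
level 0.76 [175.5 281.6] [ 0.508  -0.2835  0.    ]
board 0.94 [208.  319.9] [ 0.5185 -0.0184  0.038 ]
board 0.39 [338.1 376.7] [0.6715 0.4503 0.038 ]
board_spot 0.88 [227.  338.7] [0.5284 0.097  0.05  ]
knob_grip 0.49 [259.1 366.4] [0.5585 0.2646 0.078 ]
{'clock': np.float64(0.5), 'qpos': array([ 1.012,  0.477,  0.022,  1.555, -0.011,  1.109, -0.083]), 'qvel': array([ 0.001,  0.   , -0.002, -0.001, -0.001, -0.001,  0.001]), 'joint_torque': array([-1.0000e-03, -5.9581e+01,  1.6050e+00, -2.8129e+01,  1.2000e-02,
        3.0000e-03, -0.0000e+00]), 'eef_pos': array([ 0.294, -0.608,  0.231]), 'ee_rot': array([ 0.599, -0.376,  0.376, -0.599]), 'wrist_force': array([-0.57 ,  0.341, -0.508]), 'moment': array([ 0.028, -0.008, -0.036]), 'finger_gap': np.float64(0.086)} 0.0187
```

View pics/top0.png

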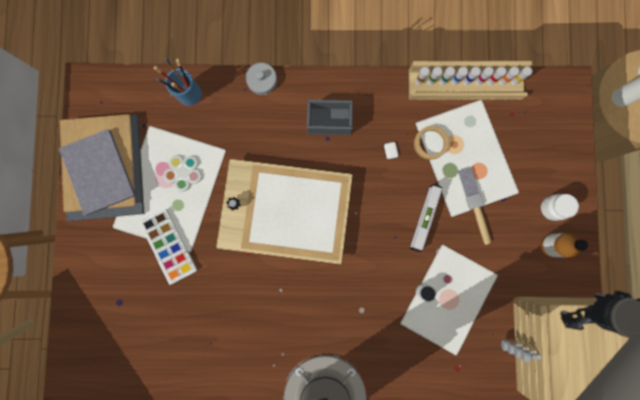

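View pics/scene0.png

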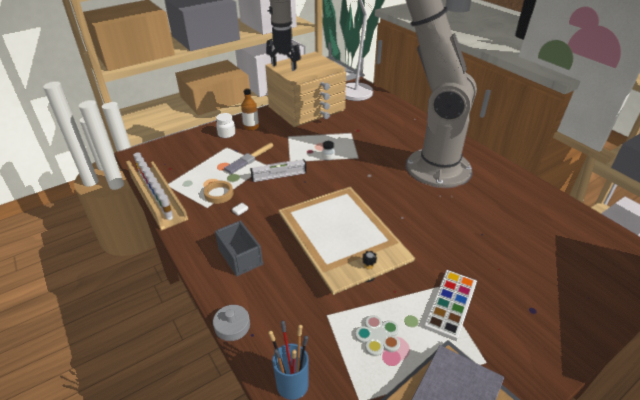

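```bash
python3 - <<'E'
from h import *
s=snap('top')
for t in ['level','board','knob_grip']:
    d=r.cut_out('top',t)
    if not d: print(t,'none');continue
    d=d[0];m=d['mask'].astype(np.uint8);print(t,d['confidence'],m.sum())
    cs,_=cv2.findContours(m,0,2);c=max(cs,key=cv2.contourArea)
    b=cv2.boxPoints(cv2.minAreaRect(c)); print(b.round(1).tolist())
    z={'level':.03,'board':.048,'knob_grip':.085}[t]
    W=np.array([onz(s,(p[1],p[0]),z) for p in b]);print(W.round(4).tolist(), 'c',W.mean(0).round(4))
    for i in range(2):
        v=W[i+1]-W[i];print(np.linalg.norm(v).round(4),np.degrees(np.arctan2(v[1],v[0])).round(1))
im=s['color'][140:280,200:460];cv2.imwrite('pics/top0c.png',cv2.resize(im,None,fx=3,fy=3,interpolation=2))
E
```

```text
level 0.7 745
[[409.5, 248.60000610351562], [430.20001220703125, 183.5], [441.6000061035156, 187.10000610351562], [420.8999938964844, 252.1999969482422]]
[[0.4248, -0.244, 0.03], [0.6156, -0.3064, 0.03], [0.6052, -0.3395, 0.03], [0.4147, -0.2767, 0.03]] c [ 0.5151 -0.2917  0.03  ]
0.2008 -18.1
0.0346 -107.6
board 0.65 11071
[[215.60000610351562, 248.39999389648438], [226.5, 157.89999389648438], [352.3999938964844, 173.0], [341.6000061035156, 263.5]]
[[0.4212, 0.3147, 0.048], [0.6842, 0.2909, 0.048], [0.6424, -0.0771, 0.048], [0.3807, -0.0464, 0.048]] c [0.5321 0.1205 0.048 ]
0.2641 -5.2
0.3704 -96.5
knob_grip 0.53 1517
[[307.0, 100.0], [352.0, 100.0], [352.0, 134.0], [307.0, 134.0]]
[[0.8476, 0.0561, 0.085], [0.8484, -0.0732, 0.085], [0.7491, -0.0734, 0.085], [0.7483, 0.0551, 0.085]] c [ 0.7984 -0.0088  0.085 ]
0.1293 -89.6
0.0993 -179.9
```

View pics/top0c.png

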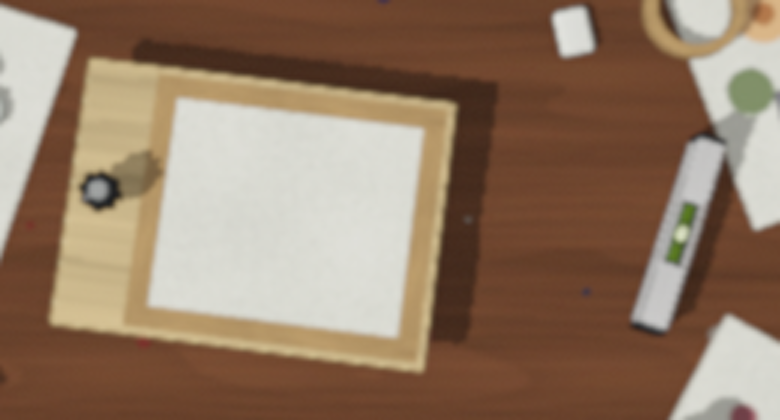

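```bash
python3 - <<'E'
from h import *
st=r.read_state();M=R.from_quat(st['ee_rot']).as_matrix();print(M.round(3));s=snap('wrist');print(np.array(s['T_tool_cam']).round(3),np.degrees(np.arctan2(M[1,0],M[0,0])))
E
```

```text
[[ 0.436  0.     0.9  ]
 [-0.9   -0.     0.436]
 [ 0.    -1.     0.   ]]
[[ 1.    -0.     0.     0.001]
 [-0.    -0.322  0.947 -0.141]
 [-0.    -0.947 -0.322  0.082]
 [ 0.     0.     0.     1.   ]] -64.17430247431453
```

{"fn": "servo_tool", "kwargs": {
  "fingers": [100, 100, 100, 100, 100, 100, 100, 100],
  "offset": [
    [28, 40, 2],
    [28, 40, 2],
    [28, 40, 2],
    [28, 40, 2],
    [28, 40, 2],
    [28, 40, 2],
    [28, 40, 2],
    [28, 40, 0]
  ],
  "delta_rot": [
    [0, 0, 0],
    [0, 0, 0],
    [0, 0, 0],
    [0, 0, 0],
    [0, 0, 0],
    [0, 0, 0],
    [0, 0, 0],
    [0, 0, 0]
  ]
}}

```text
clock: 1.75
eef_pos: [0.5198, -0.2821, 0.2469]
ee_rot: [0.598, -0.378, 0.38, -0.596]
wrist_force: [0.8, -0.2, -0.3]
finger_gap: 0.0854
```

```bash
cat > lev.py <<'E'
from h import *
import sys
s=snap('wrist',sys.argv[1])
for t in ['level']:
    for d in r.cut_out('wrist',t)[:2]:
        m=d['mask'].astype(np.uint8)
        cs,_=cv2.findContours(m,0,2);c=max(cs,key=cv2.contourArea)
        W=np.array([onz(s,(p[0][1],p[0][0]),.04)[:2] for p in c])
        rc=cv2.minAreaRect((W*1000).astype(np.float32)); print(d['confidence'],m.sum(),rc, cv2.boxPoints(rc).round(0).tolist())
    for d in r.spot_point('wrist',t)[:2]: print(d['confidence'],d['point'],onz(s,d['point'],0))
    for d in r.spot_in('wrist','bubble')[:2]: print('bub',d['confidence'],d['point'],onz(s,d['point'],0.045))
E
python3 lev.py w1.png
```

```text
0.63 4156 ((516.1157836914062, -290.10186767578125), (32.97414016723633, 200.99378967285156), 71.72587585449219) [[416.0, -274.0], [606.0, -337.0], [617.0, -306.0], [426.0, -243.0]]
0.41 3988 ((563.8314819335938, -426.15447998046875), (198.1817169189453, 44.444400787353516), 16.939655303955078) [[463.0, -434.0], [476.0, -476.0], [665.0, -419.0], [652.0, -376.0]]
0.97 [176.1, 328.3] [ 0.51527493 -0.29669641  0.        ]
bub 0.47 [183.4, 328.5] [ 0.51641262 -0.29510621  0.045     ]
```

View pics/w1.png

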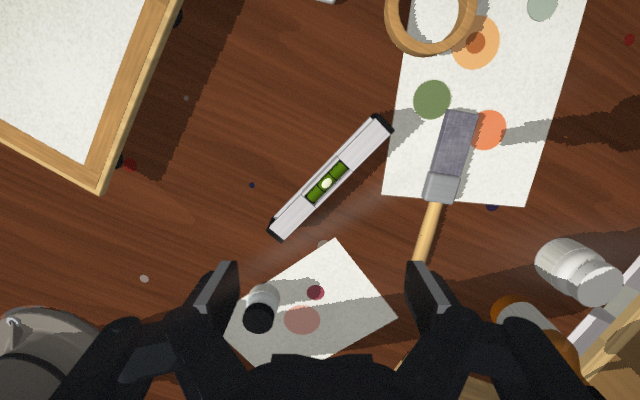

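{"fn": "servo_tool", "kwargs": {
  "fingers": [100, 100, 100, 100, 100, 100, 100],
  "offset": [
    [-1, -3, -20],
    [-1, -2, -20],
    [-1, -2, -20],
    [0, -2, -20],
    [0, -2, -20],
    [0, 0, 0],
    [0, 0, 0]
  ],
  "delta_rot": [
    [0, 0, -9],
    [0, 0, -9],
    [0, 0, -9],
    [0, 0, -9],
    [0, 0, -8],
    [0, 0, 0],
    [0, 0, 0]
  ]
}}

```text
clock: 2.82
eef_pos: [0.5097, -0.3061, 0.1454]
ee_rot: [0.405, -0.58, 0.584, -0.398]
wrist_force: [-0.6, -0.4, -0.0]
finger_gap: 0.0854
```

```bash
cat > st.py <<'E'
from h import *
st=r.read_state();M=R.from_quat(st['ee_rot']).as_matrix()
print('t',st['clock'],'pos',st['eef_pos'].round(4) if hasattr(st['eef_pos'],'round') else st['eef_pos'],'jaw',np.degrees(np.arctan2(M[1,0],M[0,0])).round(2),'down',M[:,1].round(3),'F',np.round(st['wrist_force'],1),'M',np.round(st['moment'],2),'gap',st['finger_gap'],'q',np.round(st['qpos'],2))
E
python3 lev.py w2.png; python3 st.py
```

```text
0.67 6652 ((514.1806640625, -292.39105224609375), (27.34508514404297, 203.07467651367188), 71.52078247070312) [[414.0, -273.0], [606.0, -338.0], [615.0, -312.0], [422.0, -247.0]]
0.55 [189.9, 305.6] [ 0.51487506 -0.29379553  0.        ]
bub 0.52 [202.6, 306.6] [ 0.51536881 -0.29684323  0.045     ]
t 3.025 pos [ 0.5102 -0.3053  0.1455] jaw -110.81 down [-0.005 -0.01  -1.   ] F [ 0.4 -0.8 -0.3] M [ 0.06  0.06 -0.01] gap 0.08524922332943559 q [ 0.39  0.44  0.05  1.84 -0.01  0.87 -1.49]
```

View pics/w2.png

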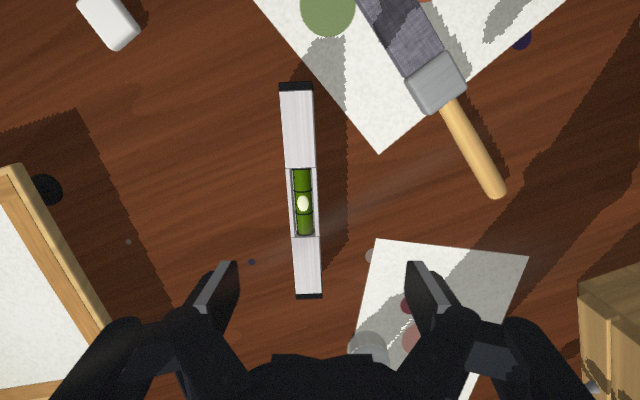

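{"fn": "servo_tool", "kwargs": {
  "fingers": [100, 100, 100, 100, 100],
  "offset": [
    [4, 12, 0],
    [0, 0, -40],
    [0, 0, -40],
    [0, 0, 0],
    [0, 0, 0]
  ],
  "delta_rot": [
    [0.6, -0.3, 2.3],
    [0, 0, 0],
    [0, 0, 0],
    [0, 0, 0],
    [0, 0, 0]
  ]
}}

```text
clock: 3.65
eef_pos: [0.5186, -0.2902, 0.0679]
ee_rot: [0.414, -0.57, 0.573, -0.419]
wrist_force: [0.1, -0.3, -0.0]
finger_gap: 0.0852
```

```bash
python3 st.py
```

```text
t 3.65 pos [ 0.5186 -0.2902  0.0679] jaw -107.81 down [ 0.008  0.001 -1.   ] F [ 0.1 -0.3 -0. ] M [-0.04 -0.02 -0.01] gap 0.08524980055643017 q [ 0.4   0.54  0.02  1.89 -0.02  0.71 -1.46]
```

{"fn": "servo_tool", "kwargs": {
  "fingers": [100, 100, 100, 100],
  "offset": [
    [-3, -3, -26],
    [0, 0, -26],
    [0, 0, 0],
    [0, 0, 0]
  ],
  "delta_rot": [
    [0, 0.45, -0.6],
    [0, 0, 0],
    [0, 0, 0],
    [0, 0, 0]
  ]
}}

```text
clock: 4.15
eef_pos: [0.5211, -0.295, 0.0229]
ee_rot: [0.411, -0.57, 0.577, -0.417]
wrist_force: [-0.4, 0.3, -0.0]
finger_gap: 0.085
```

```bash
python3 st.py; python3 -c "
from h import *
snap('wrist','w3.png')"
```

```text
t 4.15 pos [ 0.5211 -0.295   0.0229] jaw -108.31 down [ 0.012 -0.003 -1.   ] F [-0.4  0.3 -0. ] M [-0.01 -0.02  0.01] gap 0.08496325611387348 q [ 0.4   0.61  0.02  1.9  -0.02  0.62 -1.46]
```

View pics/w3.png

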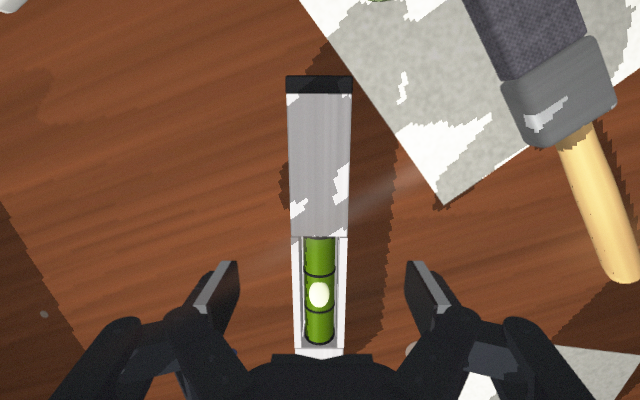

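{"fn": "servo_tool", "kwargs": {
  "fingers": [100, 100, 100],
  "offset": [
    [-6, 2, -7],
    [0, 0, 0],
    [0, 0, 0]
  ],
  "delta_rot": [
    [0.2, 0.7, -0.2],
    [0, 0, 0],
    [0, 0, 0]
  ]
}}

```text
clock: 4.58
eef_pos: [0.5157, -0.2933, 0.0176]
ee_rot: [0.413, -0.573, 0.574, -0.413]
wrist_force: [0.4, -0.6, 0.4]
finger_gap: 0.0853
```

```bash
python3 st.py
```

```text
t 4.575 pos [ 0.5157 -0.2933  0.0176] jaw -108.52 down [ 0.002 -0.001 -1.   ] F [ 0.4 -0.6  0.4] M [ 0.02 -0.02 -0.01] gap 0.08529667496389078 q [ 0.4   0.62  0.02  1.9  -0.02  0.62 -1.47]
```

Good; close.

{"fn": "servo_tool", "kwargs": {
  "fingers": [0, 0, 0, 0, 0, 0],
  "offset": [
    [0, 0, 0],
    [0, 0, 0],
    [0, 0, 0],
    [0, 0, 0],
    [0, 0, 0],
    [0, 0, 0]
  ],
  "delta_rot": [
    [0, 0, 0],
    [0, 0, 0],
    [0, 0, 0],
    [0, 0, 0],
    [0, 0, 0],
    [0, 0, 0]
  ],
  "squeeze": 50
}}

```text
clock: 5.32
eef_pos: [0.516, -0.2934, 0.0179]
ee_rot: [0.413, -0.573, 0.575, -0.413]
wrist_force: [0.1, -0.7, -0.0]
finger_gap: 0.0255
```

```bash
python3 st.py
```

```text
t 5.325 pos [ 0.516  -0.2934  0.0179] jaw -108.52 down [ 0.002 -0.001 -1.   ] F [ 0.1 -0.7 -0. ] M [0.03 0.02 0.03] gap 0.025488716971414638 q [ 0.4   0.62  0.02  1.9  -0.02  0.62 -1.47]
```

{"fn": "servo_tool", "kwargs": {
  "fingers": [0, 0, 0, 0, 0, 0, 0, 0],
  "offset": [
    [0, 0, 30],
    [0, 0, 40],
    [0, 0, 40],
    [0, 30, 25],
    [3, 40, 10],
    [3, 40, 0],
    [3, 40, 0],
    [3, 40, 0]
  ],
  "delta_rot": [
    [0, 0, 0],
    [0, 0, 0],
    [0, 0, 5],
    [0, 0, 10],
    [0, 0, 10],
    [0, 0, 10],
    [0, 0, 10],
    [0, 0, 10]
  ]
}}

```text
clock: 6.32
eef_pos: [0.5214, -0.1009, 0.1625]
ee_rot: [0.638, -0.312, 0.311, -0.632]
wrist_force: [0.9, 0.3, -2.9]
finger_gap: 0.0245
```

{"fn": "servo_tool", "kwargs": {
  "fingers": [0, 0, 0, 0, 0, 0, 0, 0],
  "offset": [
    [3, 40, 0],
    [0, 40, 0],
    [0, 40, 0],
    [0, 40, 0],
    [0, 20, 0],
    [0, 0, 0],
    [0, 0, 0],
    [0, 0, 0]
  ],
  "delta_rot": [
    [0, 0, 10],
    [0, 0, 10],
    [0, 0, 10],
    [0, 0, 10],
    [0, 0, 5],
    [0, 0, 0],
    [0, 0, 0],
    [0, 0, 0]
  ]
}}

```text
clock: 7.32
eef_pos: [0.5191, 0.085, 0.1585]
ee_rot: [0.711, -0.037, 0.033, -0.702]
wrist_force: [-0.3, 0.3, -4.3]
finger_gap: 0.0253
```

```bash
python3 st.py; python3 - <<'E'
from h import *
s=snap('wrist','w4.png')
for d in r.spot_point('wrist','knob_grip')[:2]: print(d['confidence'],d['point'],onz(s,d['point'],.078))
for d in r.spot_point('wrist','level')[:2]: print(d['confidence'],d['point'])
s=snap('top','top1.png')
for d in r.spot_point('top','knob_grip')[:2]: print(d['confidence'],d['point'],onz(s,d['point'],.078))
E
```

```text
t 7.325 pos [0.5191 0.085  0.1585] jaw -5.67 down [-0.007 -0.012 -1.   ] F [-0.3  0.3 -4.3] M [-0.03 -0.01 -0.02] gap 0.02531370914433228 q [ 0.11  0.37 -0.48  1.95  0.22  0.89 -0.59]
0.92 [249.6, 322.5]
0.7 [204.8, 235.0] [0.5443284  0.25693221 0.078     ]
0.56 [246.0, 168.8] [0.42730097 0.43845343 0.078     ]
```

View pics/w4.png

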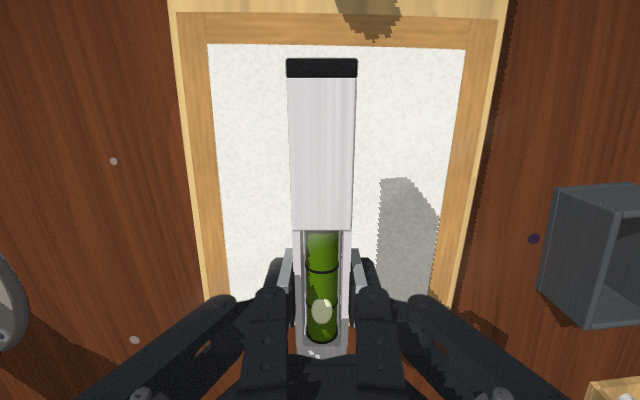

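View pics/top1.png

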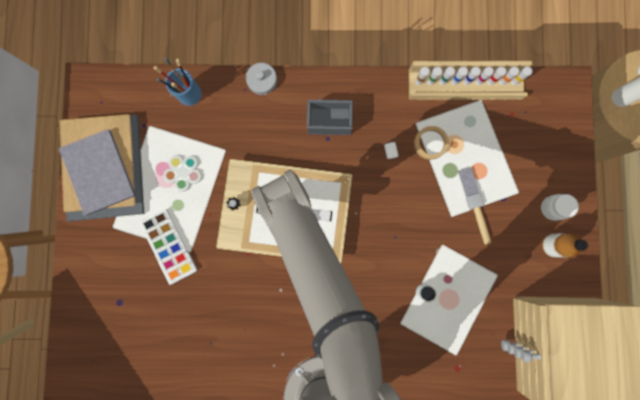

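```bash
cat > bd.py <<'E'
from h import *
import sys
# wrist w4 geometry
s=snap('wrist')
def W(c,ro,z=.047): return onz(s,(ro,c),z)
a,b=W(177,12,.046),W(498,20,.046); print('far edge',a,b,np.degrees(np.arctan2(*(b-a)[[1,0]])))
a,b=W(208,44),W(465,50); print('paper far',a,b,np.degrees(np.arctan2(*(b-a)[[1,0]])))
l1,l2=W(208,44),W(228,290);r1,r2=W(465,50),W(452,150); print('L',l1,l2,np.degrees(np.arctan2(*(l2-l1)[[1,0]])))
t1,t2=W(173,0,.048),W(505,0,.048);print('board outer edges',t1,t2)
print('level end top corners (at level top)')
E
python3 bd.py
```

```text
far edge [0.4236298  0.24479681 0.046     ] [0.66750186 0.21572372 0.046     ] -6.798403428037803
paper far [0.44312687 0.22000411 0.047     ] [0.64232918 0.19642063 0.047     ] -6.751798350521729
L [0.44312687 0.22000411 0.047     ] [ 0.41304219 -0.00438678  0.047     ] -97.6362609215183
board outer edges [0.42330788 0.25239748 0.048     ] [0.670794   0.22850078 0.048     ]
level end top corners (at level top)
```

{"fn": "servo_tool", "kwargs": {
  "fingers": [0, 0, 0, 0, 0],
  "offset": [
    [9, 6, -25],
    [0, 0, -25],
    [0, 0, -20],
    [0, 0, 0],
    [0, 0, 0]
  ],
  "delta_rot": [
    [0.7, -0.4, -1.1],
    [0, 0, 0],
    [0, 0, 0],
    [0, 0, 0],
    [0, 0, 0]
  ]
}}

```text
clock: 8.25
eef_pos: [0.5303, 0.092, 0.0886]
ee_rot: [-0.705, 0.04, -0.043, 0.707]
wrist_force: [0.6, -0.6, -2.9]
finger_gap: 0.0253
```

```bash
python3 st.py
```

```text
t 8.25 pos [0.5303 0.092  0.0886] jaw -6.79 down [ 0.005  0.002 -1.   ] F [ 0.6 -0.6 -2.9] M [ 0.06  0.   -0.  ] gap 0.025334280198443665 q [ 0.06  0.47 -0.44  1.98  0.29  0.74 -0.67]
```

{"fn": "servo_tool", "kwargs": {
  "fingers": [0, 0, 0, 0, 0],
  "offset": [
    [-1, -1, -14],
    [0, 0, -6],
    [0, 0, -3],
    [0, 0, 0],
    [0, 0, 0]
  ],
  "delta_rot": [
    [-0.1, 0.3, 0],
    [0, 0, 0],
    [0, 0, 0],
    [0, 0, 0],
    [0, 0, 0]
  ]
}}

```text
clock: 8.88
eef_pos: [0.5307, 0.0912, 0.067]
ee_rot: [0.706, -0.041, 0.043, -0.706]
wrist_force: [-1.2, -0.8, -1.1]
finger_gap: 0.0252
```

```bash
python3 st.py
```

```text
t 8.875 pos [0.5307 0.0912 0.067 ] jaw -6.83 down [ 0.002 -0.    -1.   ] F [-1.2 -0.8 -1.1] M [-0.17  0.21 -0.11] gap 0.02521481091885346 q [ 0.05  0.51 -0.42  1.99  0.32  0.7  -0.69]
```

{"fn": "servo_tool", "kwargs": {
  "fingers": [0, 0],
  "offset": [
    [0, 0, -3],
    [0, 0, -3]
  ],
  "delta_rot": [
    [0, 0, 0],
    [0, 0, 0]
  ]
}}

```text
clock: 9.12
eef_pos: [0.5309, 0.0912, 0.0665]
ee_rot: [0.707, -0.041, 0.043, -0.705]
wrist_force: [-13.7, -3.3, 38.0]
finger_gap: 0.0249
```

```bash
python3 st.py
```

```text
t 9.125 pos [0.5309 0.0912 0.0665] jaw -6.87 down [ 0.003 -0.004 -1.   ] F [-13.7  -3.3  38. ] M [-0.96  3.39 -0.11] gap 0.024939163943715884 q [ 0.05  0.51 -0.42  1.99  0.32  0.7  -0.69]
```

{"fn": "servo_tool", "kwargs": {
  "fingers": [0, 0, 60, 60, 60],
  "offset": [
    [0, 0, 0],
    [0, 0, 0],
    [0, 0, 0],
    [0, 0, 0],
    [0, 0, 0]
  ],
  "delta_rot": [
    [0, 0, 0],
    [0, 0, 0],
    [0, 0, 0],
    [0, 0, 0],
    [0, 0, 0]
  ]
}}

```text
clock: 9.75
eef_pos: [0.5322, 0.0917, 0.0672]
ee_rot: [0.707, -0.04, 0.044, -0.705]
wrist_force: [-0.1, -0.9, -0.2]
finger_gap: 0.0514
```

```bash
python3 st.py
```

```text
t 9.75 pos [0.5322 0.0917 0.0672] jaw -6.86 down [ 0.006 -0.003 -1.   ] F [-0.1 -0.9 -0.2] M [-0.01  0.01 -0.05] gap 0.051388345144949325 q [ 0.05  0.51 -0.42  1.99  0.32  0.7  -0.69]
```

{"fn": "servo_tool", "kwargs": {
  "fingers": [60, 60, 60, 0, 0, 0, 0],
  "offset": [
    [0, 0, 20],
    [0, 0, 30],
    [0, 0, 15],
    [0, 0, 0],
    [0, 0, 0],
    [0, 0, 0],
    [0, 0, 0]
  ],
  "delta_rot": [
    [0, 0, 0],
    [0, -0.3, 0],
    [0, 0, 0],
    [0, 0, 0],
    [0, 0, 0],
    [0, 0, 0],
    [0, 0, 0]
  ]
}}

```text
clock: 10.62
eef_pos: [0.5305, 0.0912, 0.1306]
ee_rot: [0.707, -0.04, 0.044, -0.705]
wrist_force: [-0.1, -0.2, 0.2]
finger_gap: -0.0001
```

```bash
python3 st.py; python3 - <<'E'
from h import *
snap('wrist','w5.png')
E
```

```text
t 10.625 pos [0.5305 0.0912 0.1306] jaw -6.86 down [ 0.006 -0.003 -1.   ] F [-0.1 -0.2  0.2] M [ 0.05  0.02 -0.04] gap -0.00011147383486077255 q [ 0.08  0.41 -0.46  1.95  0.25  0.82 -0.64]
```

View pics/w5.png

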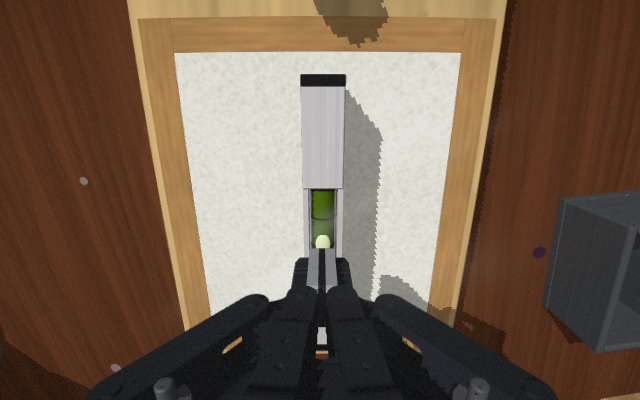

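{"fn": "servo_tool", "kwargs": {
  "fingers": [0, 0, 0, 0],
  "offset": [
    [-1, 0, -20],
    [0, 0, -13],
    [0, 0, 0],
    [0, 0, 0]
  ],
  "delta_rot": [
    [0, 0, 0],
    [0, 0, 0],
    [0, 0, 0],
    [0, 0, 0]
  ]
}}

```text
clock: 11.18
eef_pos: [0.5297, 0.0914, 0.0965]
ee_rot: [0.707, -0.04, 0.044, -0.705]
wrist_force: [-0.4, 0.1, 0.0]
finger_gap: 0.0
```

```bash
python3 st.py
```

```text
t 11.175 pos [0.5297 0.0914 0.0965] jaw -6.85 down [ 0.006 -0.003 -1.   ] F [-0.4  0.1  0. ] M [ 0.01 -0.01 -0.  ] gap 3.8455363746948595e-05 q [ 0.07  0.46 -0.44  1.98  0.29  0.76 -0.67]
```

{"fn": "servo_tool", "kwargs": {
  "fingers": [0, 0, 0],
  "offset": [
    [0, 0, -3],
    [0, 0, -1.5],
    [0, 0, -1]
  ],
  "delta_rot": [
    [0, 0, 0],
    [0, 0, 0],
    [0, 0, 0]
  ]
}}

```text
clock: 11.55
eef_pos: [0.5304, 0.0915, 0.0939]
ee_rot: [0.707, -0.04, 0.045, -0.705]
wrist_force: [-3.6, -0.8, 7.3]
finger_gap: 0.0003
```

{"fn": "servo_tool", "kwargs": {
  "fingers": [0, 0],
  "offset": [
    [0, 0, -1.5],
    [0, 0, -1.8]
  ],
  "delta_rot": [
    [0, 0, 0],
    [0, 0, 0]
  ]
}}

```text
clock: 11.8
eef_pos: [0.5304, 0.0914, 0.0938]
ee_rot: [0.708, -0.04, 0.046, -0.704]
wrist_force: [-6.9, -2.3, 19.6]
finger_gap: 0.0
```

{"fn": "servo_tool", "kwargs": {
  "fingers": [0, 0, 50, 100, 100, 100, 100, 100],
  "offset": [
    [0, 0, 5],
    [0, 0, 30],
    [-2, -25, 40],
    [-2, -25, 20],
    [0, 0, 0],
    [0, 0, 0],
    [0, 0, 0],
    [0, 0, 0]
  ],
  "delta_rot": [
    [0, 0, 0],
    [0, 0, 0],
    [0, 0, 0],
    [0, 0, 0],
    [0, 0, 0],
    [0, 0, 0],
    [0, 0, 0],
    [0, 0, 0]
  ]
}}

```text
clock: 12.8
eef_pos: [0.5262, 0.0432, 0.1917]
ee_rot: [0.707, -0.038, 0.044, -0.705]
wrist_force: [0.6, 0.6, -0.3]
finger_gap: 0.0854
```

```bash
cat > bub.py <<'E'
from h import *
import sys
# rectified strip of level top: u along board +y dir
f=sys.argv[1]; zt=float(sys.argv[2]) if len(sys.argv)>2 else .0935
s=snap('wrist',f)
ang=np.radians(83.2);u=np.array([np.cos(ang),np.sin(ang),0]);v=np.array([u[1],-u[0],0])
c=np.array([.530,.0915,zt]); k=6 # px/mm
H,Wd=160*1,110*k
A,B=np.meshgrid((np.arange(Wd)/k-55)/1000,(np.arange(44*k//1)/k-22)/1000)
P=c+A[...,None]*u+B[...,None]*v
q=proj(s,P.reshape(-1,3)).reshape(A.shape+(2,)).astype(np.float32)
im=cv2.remap(s['color'],q[...,1],q[...,0],cv2.INTER_LINEAR)
cv2.imwrite('pics/r_'+f,im)
print(proj(s,c))
E
python3 st.py; python3 bub.py w6.png
```

```text
t 12.8 pos [0.5262 0.0432 0.1917] jaw -6.66 down [ 0.009 -0.004 -1.   ] F [ 0.6  0.6 -0.3] M [ 0.01  0.05 -0.05] gap 0.08535936434106878 q [ 0.19  0.32 -0.48  1.93  0.19  0.93 -0.49]
[[147.35453781 318.11722414]]
```

View pics/w6.png

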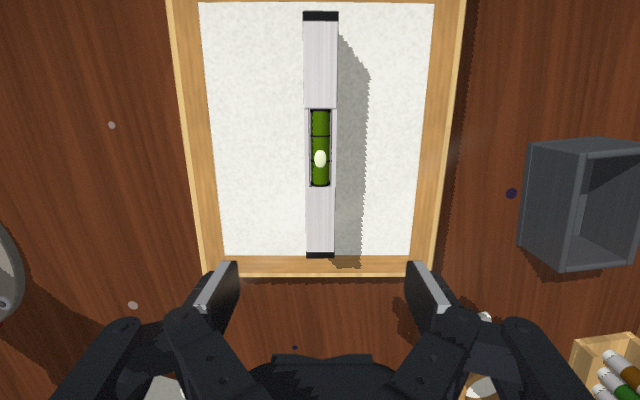

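View pics/r_w6.png

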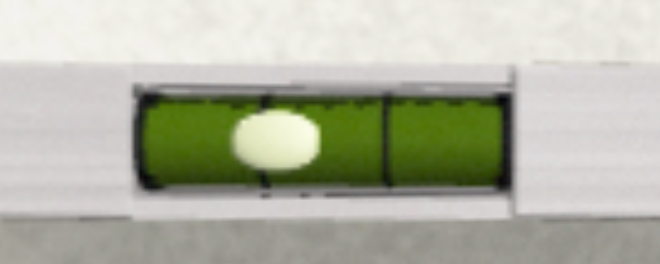

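{"fn": "servo_tool", "kwargs": {
  "fingers": [100, 100, 100, 100, 100, 100],
  "offset": [
    [4, 40, 0],
    [4, 40, 0],
    [4, 40, 0],
    [4, 27, 0],
    [0, 0, 0],
    [0, 0, 0]
  ],
  "delta_rot": [
    [0, 0, 0],
    [0, 0, 0],
    [0, 0, 0],
    [0, 0, 0],
    [0, 0, 0],
    [0, 0, 0]
  ]
}}

```text
clock: 13.6
eef_pos: [0.5407, 0.1947, 0.1889]
ee_rot: [0.708, -0.039, 0.043, -0.704]
wrist_force: [-0.5, -1.0, 0.5]
finger_gap: 0.0856
```

```bash
python3 st.py;  python3 - <<'E'
from h import *
s=snap('wrist','w7.png')
for d in r.spot_point('wrist','knob_grip')[:2]: print(d['confidence'],d['point'],onz(s,d['point'],.078))
for d in r.cut_out('wrist','knob_grip')[:2]:
    m=d['mask'].astype(np.uint8);cs,_=cv2.findContours(m,0,2);c=max(cs,key=cv2.contourArea)
    (x,y),rad=cv2.minEnclosingCircle(c);print(d['confidence'],m.sum(),x,y,rad,onz(s,(y,x),.085))
E
```

```text
t 13.6 pos [0.5407 0.1947 0.1889] jaw -6.64 down [ 0.005 -0.005 -1.   ] F [-0.5 -1.   0.5] M [-0.01  0.05  0.02] gap 0.0856021492943971 q [-0.06  0.4  -0.51  1.82  0.24  0.98 -0.78]
0.59 [121.8, 320.9] [0.54854577 0.26186996 0.078     ]
0.77 1556 320.9712219238281 119.99640655517578 24.186893463134766 [0.54879582 0.26367905 0.085     ]
```

View pics/w7.png

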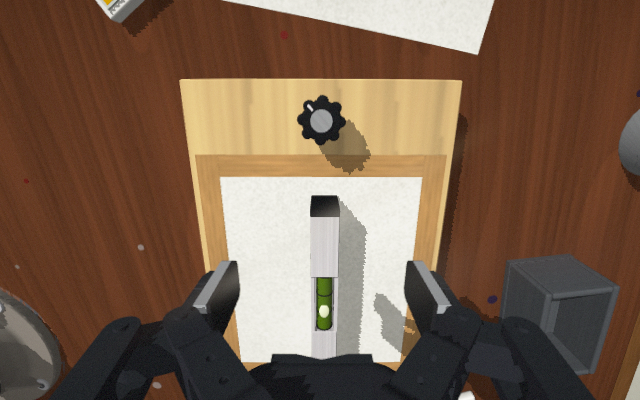

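{"fn": "servo_tool", "kwargs": {
  "fingers": [100, 100, 100, 100, 100, 100, 100, 100],
  "offset": [
    [1, 10, 0],
    [1, 10, 0],
    [1, 10, 0],
    [1, 10, 0],
    [1, 10, 0],
    [1, 10, 0],
    [1, 9, 0],
    [1, 0, 0]
  ],
  "delta_rot": [
    [0, 0, 10.4],
    [0, 0, 10.4],
    [0, 0, 10.4],
    [0, 0, 10.4],
    [0, 0, 10.4],
    [0, 0, 10.4],
    [0, 0, 10.4],
    [0, 0, 10.4]
  ]
}}

```text
clock: 14.75
eef_pos: [0.5514, 0.2543, 0.1894]
ee_rot: [0.55, 0.45, -0.443, -0.546]
wrist_force: [0.4, -0.9, 0.3]
finger_gap: 0.0857
```

```bash
python3 st.py
```

```text
t 14.75 pos [0.5514 0.2543 0.1894] jaw 78.36 down [ 0.011  0.002 -1.   ] F [ 0.4 -0.9  0.3] M [-0.08  0.04 -0.01] gap 0.08574532384290463 q [ 0.07  0.53 -0.83  1.73  0.45  1.07  0.46]
```

{"fn": "servo_tool", "kwargs": {
  "fingers": [100, 100, 100, 100, 100, 100, 100],
  "offset": [
    [0, 2, -15],
    [-1, 2, -15],
    [-1, 2, -15],
    [0, 2, -15],
    [0, 1, -10],
    [0, 0, 0],
    [0, 0, 0]
  ],
  "delta_rot": [
    [0, 0, 10.4],
    [0, 0.6, 10.4],
    [0, 0, 10.4],
    [0, 0, 10.4],
    [0, 0, 10.4],
    [0, 0, 10],
    [0, 0, 0]
  ]
}}

```text
clock: 15.62
eef_pos: [0.5526, 0.2532, 0.1165]
ee_rot: [-0.232, -0.668, 0.668, 0.233]
wrist_force: [-1.2, 0.3, -0.3]
finger_gap: 0.0853
```

```bash
python3 st.py
```

```text
t 15.625 pos [0.5526 0.2532 0.1165] jaw 141.65 down [-0.002 -0.    -1.   ] F [-1.2  0.3 -0.3] M [-0.02  0.06  0.02] gap 0.08528767107473628 q [ 0.17  0.72 -1.01  1.77  0.7   1.06  1.38]
```

{"fn": "servo_tool", "kwargs": {
  "fingers": [100, 100, 100, 100, 100],
  "offset": [
    [-4, 10, 0],
    [0, 0, -12],
    [0, 0, 0],
    [0, 0, 0],
    [0, 0, 0]
  ],
  "delta_rot": [
    [0, 0, 0],
    [0, 0, 0],
    [0, 0, 0],
    [0, 0, 0],
    [0, 0, 0]
  ]
}}

```text
clock: 16.25
eef_pos: [0.5487, 0.2631, 0.104]
ee_rot: [-0.235, -0.666, 0.667, 0.235]
wrist_force: [-0.1, 0.6, -0.4]
finger_gap: 0.0855
```

```bash
python3 st.py
```

```text
t 16.25 pos [0.5487 0.2631 0.104 ] jaw 141.17 down [-0.001 -0.001 -1.   ] F [-0.1  0.6 -0.4] M [0.05 0.03 0.04] gap 0.0854632053508283 q [ 0.15  0.74 -1.    1.78  0.71  1.04  1.34]
```

{"fn": "servo_tool", "kwargs": {
  "fingers": [100, 100, 100, 100],
  "offset": [
    [0, 0, -20],
    [0, 0, -20],
    [0, 0, 0],
    [0, 0, 0]
  ],
  "delta_rot": [
    [0, 0, 0],
    [0, 0, 0],
    [0, 0, 0],
    [0, 0, 0]
  ]
}}

```text
clock: 16.75
eef_pos: [0.5483, 0.2625, 0.0601]
ee_rot: [-0.235, -0.666, 0.668, 0.236]
wrist_force: [-0.3, -0.5, -0.6]
finger_gap: 0.0854
```

```bash
python3 st.py
```

```text
t 16.75 pos [0.5483 0.2625 0.0601] jaw 141.14 down [-0.002 -0.002 -1.   ] F [-0.3 -0.5 -0.6] M [-0.03  0.   -0.06] gap 0.08544998643031025 q [ 0.12  0.79 -0.95  1.8   0.77  0.98  1.3 ]
```

{"fn": "servo_tool", "kwargs": {
  "fingers": [20, 20, 20, 20, 20],
  "offset": [
    [0, 1, 0],
    [0, 0, 0],
    [0, 0, 0],
    [0, 0, 0],
    [0, 0, 0]
  ],
  "delta_rot": [
    [0, 0, 0],
    [0, 0, 0],
    [0, 0, 0],
    [0, 0, 0],
    [0, 0, 0]
  ],
  "squeeze": 40
}}

```text
clock: 17.38
eef_pos: [0.5486, 0.2641, 0.0613]
ee_rot: [-0.235, -0.666, 0.667, 0.235]
wrist_force: [0.8, 0.2, -1.1]
finger_gap: 0.0387
```

```bash
python3 st.py
```

```text
t 17.375 pos [0.5486 0.2641 0.0613] jaw 141.14 down [-0.001 -0.001 -1.   ] F [ 0.8  0.2 -1.1] M [0.07 0.01 0.01] gap 0.03871518464404541 q [ 0.12  0.79 -0.95  1.8   0.77  0.98  1.3 ]
```

{"fn": "servo_tool", "kwargs": {
  "fingers": [20, 20, 20, 20],
  "offset": [
    [0, 0, 0],
    [0, 0, 0],
    [0, 0, 0],
    [0, 0, 0]
  ],
  "delta_rot": [
    [0, 0, -9],
    [0, 0, -9],
    [0, 0, -9],
    [0, 0, -9]
  ]
}}

```text
clock: 17.88
eef_pos: [0.5484, 0.2645, 0.0613]
ee_rot: [-0.434, -0.558, 0.558, 0.435]
wrist_force: [0.3, 0.4, -1.9]
finger_gap: 0.0388
```

```bash
python3 st.py
```

```text
t 17.875 pos [0.5484 0.2645 0.0613] jaw 104.11 down [-0.001  0.001 -1.   ] F [ 0.3  0.4 -1.9] M [ 0.05 -0.03  0.08] gap 0.03881086246617187 q [ 0.04  0.72 -0.82  1.8   0.66  0.91  0.73]
```

{"fn": "servo_tool", "kwargs": {
  "fingers": [20, 20, 20, 20, 20, 20, 20],
  "offset": [
    [0, 0, 0],
    [0, 0, 0],
    [0, 0, 0],
    [0, 0, 0],
    [0, 0, 0],
    [0, 0, 0],
    [0, 0, 0]
  ],
  "delta_rot": [
    [0, 0, -9],
    [0, 0, -9],
    [0, 0, -9],
    [0, 0, -9],
    [0, 0, -9],
    [0, 0, -9],
    [0, 0, -9]
  ]
}}

```text
clock: 18.75
eef_pos: [0.5486, 0.265, 0.0612]
ee_rot: [-0.666, -0.238, 0.236, 0.667]
wrist_force: [0.5, -0.2, -2.5]
finger_gap: 0.0389
```

```bash
python3 st.py
```

```text
t 18.75 pos [0.5486 0.265  0.0612] jaw 39.17 down [ 0.002  0.002 -1.   ] F [ 0.5 -0.2 -2.5] M [-0.02 -0.08  0.11] gap 0.03894471801913 q [-0.13  0.64 -0.57  1.82  0.46  0.82 -0.25]
```

{"fn": "servo_tool", "kwargs": {
  "fingers": [20, 20, 20, 20, 20, 20, 20],
  "offset": [
    [0, -0.5, 0],
    [0, 0, 0],
    [0, 0, 0],
    [0, 0, 0],
    [0, 0, 0],
    [0, 0, 0],
    [0, 0, 0]
  ],
  "delta_rot": [
    [0, 0, -9],
    [0, 0, -9],
    [0, 0, -9],
    [0, 0, -9],
    [0, 0, -5],
    [0, 0, 0],
    [0, 0, 0]
  ]
}}

```text
clock: 19.62
eef_pos: [0.549, 0.2651, 0.0612]
ee_rot: [-0.707, 0.017, -0.02, 0.707]
wrist_force: [0.7, -0.8, -0.9]
finger_gap: 0.0389
```

```bash
python3 st.py
```

```text
t 19.625 pos [0.549  0.2651 0.0612] jaw -3.01 down [ 0.004  0.    -1.   ] F [ 0.7 -0.8 -0.9] M [-0.    0.12 -0.11] gap 0.03887525030939005 q [-0.26  0.6  -0.39  1.83  0.32  0.77 -0.87]
```

{"fn": "servo_tool", "kwargs": {
  "fingers": [100, 100, 100, 100, 100, 100, 100, 100],
  "offset": [
    [0, 0, 0],
    [0, 0, 0],
    [0, 0, 40],
    [0, 0, 50],
    [-4, -40, 40],
    [-6, -55, 0],
    [-6, -55, 0],
    [-6, -55, 0]
  ],
  "delta_rot": [
    [0, 0, 0],
    [0, 0, 0],
    [0, 0, 0],
    [0, 0, 0],
    [0, 0, 0],
    [0, 0, 0],
    [0, 0, 0],
    [0, 0, -3]
  ]
}}

```text
clock: 20.62
eef_pos: [0.5255, 0.0616, 0.1969]
ee_rot: [-0.705, 0.029, -0.034, 0.708]
wrist_force: [0.9, -0.6, -0.1]
finger_gap: 0.0853
```

{"fn": "servo_tool", "kwargs": {
  "fingers": [100, 100, 100],
  "offset": [
    [0, -10, 0],
    [0, 0, 0],
    [0, 0, 0]
  ],
  "delta_rot": [
    [0, 0, 0],
    [0, 0, 0],
    [0, 0, 0]
  ]
}}

```text
clock: 21.0
eef_pos: [0.5253, 0.0481, 0.1973]
ee_rot: [-0.705, 0.031, -0.036, 0.707]
wrist_force: [-0.2, 0.1, 0.8]
finger_gap: 0.0854
```

```bash
python3 st.py; python3 bub.py w8.png .095
```

```text
t 21.0 pos [0.5253 0.0481 0.1973] jaw -5.43 down [ 0.008  0.003 -1.   ] F [-0.2  0.1  0.8] M [-0.02  0.02  0.02] gap 0.08537570901338871 q [ 0.13  0.3  -0.41  1.93  0.14  0.94 -0.44]
[[153.1536231  321.23871341]]
```

View pics/w8.png

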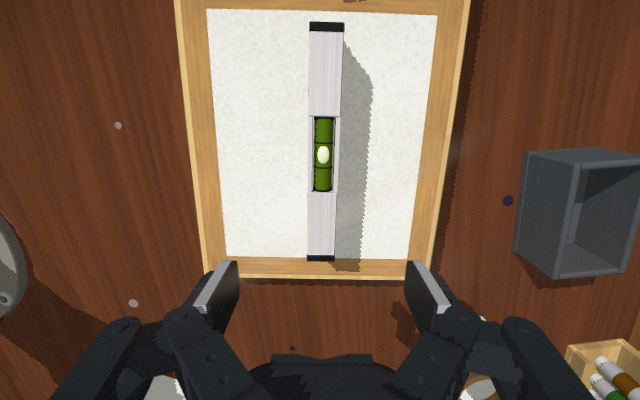

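View pics/r_w8.png

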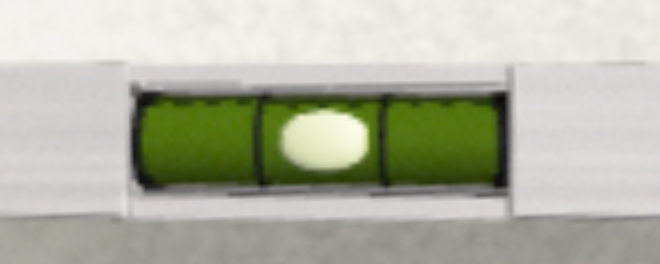

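{"fn": "servo_tool", "kwargs": {
  "fingers": [0, 0, 0, 0, 0, 0, 0],
  "offset": [
    [1, 11, 0],
    [1, 11, 0],
    [0, 0, -30],
    [0, 0, -30],
    [0, 0, -20],
    [0, 0, 0],
    [0, 0, 0]
  ],
  "delta_rot": [
    [0.2, 0.5, -1.2],
    [0, 0, 0],
    [0, 0, 0],
    [0, 0, 0],
    [0, 0, 0],
    [0, 0, 0],
    [0, 0, 0]
  ]
}}

```text
clock: 21.92
eef_pos: [0.5287, 0.083, 0.1164]
ee_rot: [-0.702, 0.036, -0.037, 0.71]
wrist_force: [-0.1, -1.1, 0.2]
finger_gap: 0.0
```

```bash
python3 st.py
```

```text
t 21.925 pos [0.5287 0.083  0.1164] jaw -5.96 down [ 0.002  0.011 -1.   ] F [-0.1 -1.1  0.2] M [-0.03  0.04 -0.  ] gap 3.4096361523713086e-05 q [ 0.05  0.42 -0.39  1.97  0.21  0.78 -0.56]
```

{"fn": "servo_tool", "kwargs": {
  "fingers": [0, 0, 0, 0, 0],
  "offset": [
    [-1, -12, 0],
    [0, 0, -9],
    [0, 0, -9],
    [0, 0, 0],
    [0, 0, 0]
  ],
  "delta_rot": [
    [-0.6, 0.1, -0.6],
    [0, 0, 0],
    [0, 0, 0],
    [0, 0, 0],
    [0, 0, 0]
  ]
}}

```text
clock: 22.55
eef_pos: [0.5289, 0.0703, 0.0991]
ee_rot: [-0.706, 0.04, -0.042, 0.706]
wrist_force: [0.6, -0.1, -0.5]
finger_gap: -0.0001
```

```bash
python3 st.py
```

```text
t 22.55 pos [0.5289 0.0703 0.0991] jaw -6.64 down [ 0.003  0.    -1.   ] F [ 0.6 -0.1 -0.5] M [ 0.02 -0.03 -0.04] gap -7.130373673566689e-05 q [ 0.05  0.44 -0.37  1.99  0.23  0.75 -0.58]
```

Level top should be near z ≈ 0.0945.

{"fn": "servo_tool", "kwargs": {
  "fingers": [0, 0, 0],
  "offset": [
    [-0.5, 0, -3.5],
    [0, 0, 0],
    [0, 0, -1]
  ],
  "delta_rot": [
    [0, 0, 0],
    [0, 0, 0],
    [0, 0, 0]
  ]
}}

```text
clock: 22.92
eef_pos: [0.5288, 0.0706, 0.0951]
ee_rot: [-0.706, 0.039, -0.042, 0.706]
wrist_force: [-4.2, -1.1, 14.7]
finger_gap: -0.0
```

{"fn": "servo_tool", "kwargs": {
  "fingers": [0, 0],
  "offset": [
    [0, 0, -0.5],
    [0, 0, -0.7]
  ],
  "delta_rot": [
    [0, 0, 0],
    [0, 0, 0]
  ]
}}

```text
clock: 23.18
eef_pos: [0.5288, 0.0705, 0.0952]
ee_rot: [-0.706, 0.039, -0.042, 0.706]
wrist_force: [-2.7, -1.3, 8.4]
finger_gap: -0.0001
```

```bash
for i in 1 2 3; do python3 st.py; python3 bub.py w9_$i.png .095; done; python3 st.py
```

```text
t 23.175 pos [0.5288 0.0705 0.0952] jaw -6.64 down [ 0.004 -0.    -1.   ] F [-2.7 -1.3  8.4] M [-0.17  0.56 -0.02] gap -8.373894351758751e-05 q [ 0.05  0.45 -0.37  1.99  0.24  0.74 -0.58]
[[226.64492055 319.14822292]]
t 23.225 pos [0.5288 0.0705 0.0952] jaw -6.64 down [ 0.004 -0.    -1.   ] F [-1.5 -0.8  6. ] M [-0.12  0.59  0.02] gap -9.037394258388284e-05 q [ 0.05  0.45 -0.37  1.99  0.24  0.74 -0.58]
[[226.63155461 319.13232648]]
t 23.275 pos [0.5288 0.0706 0.0952] jaw -6.64 down [ 0.004 -0.    -1.   ] F [-2.2 -1.1  7.7] M [-0.12  0.61  0.02] gap 9.66228290348577e-05 q [ 0.05  0.45 -0.37  1.99  0.24  0.74 -0.58]
[[226.66707654 319.17047856]]
t 23.325 pos [0.5288 0.0706 0.0952] jaw -6.63 down [ 0.004 -0.    -1.   ] F [-2.3 -0.8  6.1] M [-0.12  0.53 -0.01] gap -0.00033051955252689943 q [ 0.05  0.45 -0.37  1.99  0.24  0.74 -0.58]
```

View pics/w9_3.png

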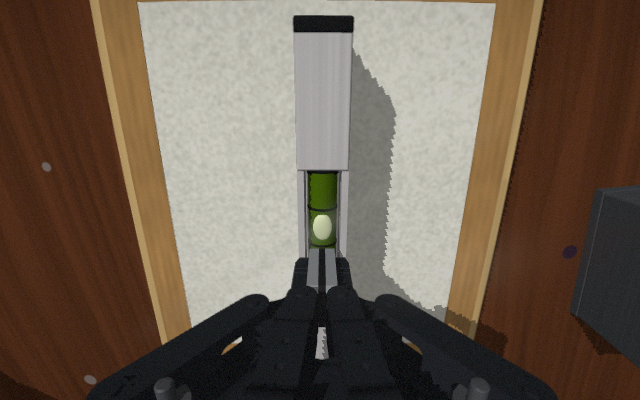

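View pics/r_w9_3.png

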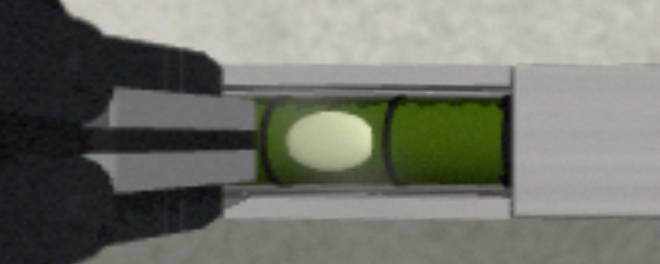

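{"fn": "servo_tool", "kwargs": {
  "fingers": [0],
  "offset": [
    [0, 0, -1.1]
  ],
  "delta_rot": [
    [0, 0, 0]
  ]
}}

```text
clock: 23.45
eef_pos: [0.5289, 0.0705, 0.0952]
ee_rot: [0.706, -0.039, 0.043, -0.706]
wrist_force: [-5.4, -0.9, 14.2]
finger_gap: -0.0001
```

```bash
python3 - <<'E'
from h import *
F=[]
for i in range(8):
    r.snapshot('wrist'); F.append(r.read_state()['wrist_force'])
print(np.round(F,1).tolist(),np.mean(F,0))
E
```

```text
[[-4.6, -1.8, 11.3], [-4.4, -0.4, 10.7], [-4.3, -1.1, 10.5], [-3.8, -0.8, 10.7], [-3.9, -1.3, 10.6], [-3.1, -0.9, 11.0], [-4.7, -1.4, 11.4], [-3.3, -1.7, 11.1]] [-4.00010554 -1.18703649 10.89991775]
```

```bash
python3 - <<'E'
from h import *
for i in range(10): r.snapshot('wrist')
E
python3 bub.py w10.png .095; python3 st.py
```

```text
[[226.66930713 319.05411471]]
t 24.4 pos [0.5288 0.0705 0.0952] jaw -6.64 down [ 0.004 -0.001 -1.   ] F [-4.6 -0.9 10.9] M [-0.21  0.88 -0.01] gap -0.00011447373127109024 q [ 0.05  0.45 -0.37  1.99  0.24  0.74 -0.58]
```

View pics/r_w10.png

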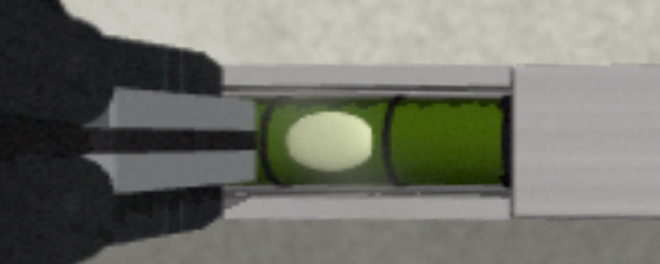

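The bubble is centred between the lines (bubble at column 330, lines at about 268 and 392). The push is steady at 10.9 N.

```bash
python3 -c "
from station import r
print(r.sign_off())"
```

```text
the job is handed in; nothing more can be done
None
```

The board is level and I handed the job in at about 24 s, with the arm still pressing on the level.

- **Placing:** I stood the level lengthwise on the paper at the marked spot. I pressed it down in the grip (the reading reached 38 N), let go, then pressed its top again with shut fingers at about 20 N.
- **Levelling:** The bubble first stood about 8.6 mm towards the fixed feet. One clockwise turn of the hand screw, about 144°, brought it to within about 0.2 mm of the middle with the gripper clear.
- **Final press:** The vertical push was steady at about 10.9 N, with a sideways part of about 4 N. The bubble was centred between its lines in the last picture.

I pressed about 20 mm from the level's middle, on the fixed-feet side, so that the wrist camera could still see the bubble. I did not take a last overview picture of the bench; I saw no sign that any of the other things had been touched.

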